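Release the dish of the parts cleaner and hold the bearing ball ready

ROBOT

A 6-joint arm with a two-finger parallel gripper is mounted at the origin on a cart in front of the work surface, level with it; the furniture and walls round the work are solid. World frame = base frame: x ahead of the robot, y to its left, z up, the work surface at z = 0. Lengths are in m, angles in degrees, forces in N, time in s.
With the tool pointing down it reaches from about 0.25 to 0.725 m from the base axis. Payload 9.7 kg.
Tool frame: the origin (TCP) lies at the very end of the fingers, on their centre line; the grasp point (between the pads) lies 19 mm behind it; z points along the fingers, y is the line along which they close (so a half turn about z gives the same grasp; the last joint's range is limited). The gripper opens to 85 mm and grips with 20 to 120 N. Pads are 22 mm wide; open, the fingers measure 114 mm over their backs; the gripper's body (76 mm by 85 mm) begins 54 mm behind the grasp point. The pads swing forward as they close: fully open they stand 13 mm farther back than shut.
Start: joints at [-65.489, 4.979, 10.078, 95.1, 0, 90], TCP at [0.228, -0.5, 0.202] pointing down, gripper open.
Joint ranges: [-179.16, 179.16], [-48.56, 103.87], [-65.8, 70.77], [-126.05, 130.52], [-82.76, 87.17], [-180, 180]. Speed limits (degrees/s): [127.2, 127.2, 147.25, 180, 180, 180].

INTERFACE

Orientations are given as [roll, pitch, yaw] about the fixed x, y, z axes, in that order (R = Rz(yaw) Ry(pitch) Rx(roll)).
In Python, from workcell import bot gives the robot as it stands.
- The arm moves only by the tool arm_command, never from a script. Its argument "series" is a list of rows, each a list of 4 numbers: the shift along the tool's x, y, z in m, then the turn about the tool's z in rad. A call has exactly 5 rows; each row is the pose to reach, as a shift and turn from the pose commanded when the call began, along the tool's axes at that moment; what a row does not reach only later rows make up. A row lasts 1/10 s, in which the tool goes at most 50 mm and 8.59 degrees, less where a joint would pass 70% of its speed; a pose out of reach is approached as far as the arm can. A call with a gripper value outside its range is refused whole. "hand" is the finger opening in m, from 0 to 0.0854, set as the call begins (left out, the last holds). The fingers move at their own pace and stop on an object; "grip_force" is the grip in N (left out, the last holds). Time passes only in rows, so rows that repeat a pose let the fingers close, or fill a call up. It gives the time, the measured TCP pose, the force, the opening and the grip force at its end, in the units of the state.
- bot.get_obs(): the state, without advancing time (a new reading comes with each control period).
- bot.camera(name): name is "side" or "top"; returns a dict with "color" (400x640x3 uint8, blue, green, red), "camera_matrix" (3x3 intrinsics, pixels), "xyz" and "orientation" of the camera in the world. Camera axes: x right, y up, looking along -z (the intrinsics and any distortion apply to the point x, -y, -z); pixel columns grow to the right and rows downward; lengths in m; the calibration is good to about 2 mm. A picture is of the moment at which its call begins. There is no depth.
- bot.job_done(): hands the job in; it is judged then, once.
Trained networks look in the newest picture that a camera, given by its name, has taken for a name from the list of things; names that differ only in an ending like _2 or _b are one class to them, and where a whole thing is asked for, a point or a joint stands for the part that bears it (a point fixed in the world has none). Each returns a list of dicts, best first, with "confidence" (0 to 1); they miss things now and then, are a little off and sometimes report something else, mostly with a low value. They report only what shows in the picture. A call takes as long as a camera call.
- bot.find_in(camera, target): "location" ([column, row] in pixels, amid what is visible of it).
- bot.mark_of(camera, target): "location" ([column, row] in pixels: a listed point, or the origin of a listed thing).
The state is a dict: "time": time; "q": joint angles; "qd": joint speeds; "joint_efforts": joint torques, N m; "ee_pos": TCP position; "tcp_rot": TCP orientation; "wrist_force": force on the tool from outside, world axes, zero at the start; "torque": the same for the moment, N m; "opening": finger opening in m; "grasp_force": force on a finger pad.
Only numpy, scipy, OpenCV 4.12 (cv2) and the standard library are available. Lean on these libraries where they do the work, as an engineer would, in place of code of your own. Each camera call takes 0.05 s, during which the arm holds its last target. There are 200 camera calls.

TASK

Take the cleaned bearing ball out of the parts cleaner: fold the lid back as far as its stop, then turn the dish in its seat through a quarter turn by its handle, either way round, until its two lugs stand in the notches of the collar, and lift it straight up clear of the tank. Keep the dish level all the time, so that the loose ball stays in the middle, and finish still holding the dish level and steady above the tank, with the lid open. Leave the mug, the wax tin and the tape roll where they are.

Things in the scene. Friction and masses are not known exactly. Their poses are not given: they have to be found in the camera images.
- cleaner: bench-top parts cleaner: fixed steel box 136 mm high, 190 mm deep (x, -95 to 95), 219 mm wide (y, -125 to 94 mm). Origin on the bench top below the axis of its round tank; x to its back (control panel on the -x side), y to its left, z up. A round opening of 156 mm diameter in the top deck leads to the dish; lid hinged on the right
- tank_mouth (a point): centre of the round opening, level with the deck's top (136 mm above the bench); axes as the cleaner
- dish_seat (a point): centre of the flat seat ring (hole 116 mm) in the tank on which the dish's flange stands, 72 mm above the bench. 7 mm above it is a fixed brass collar, 4 mm thick, inner diameter 132 mm: it holds the dish's lugs down, and lets them lift out only at its two notches, on the tank's left and right
- notch_left (a point): middle of the collar's left (+y) notch, 68.5 mm from the tank axis, at the collar's top; the right notch is opposite (-y). Notches are 40 mm wide and marked by green dots on the deck; red dots mark front and back, where the lugs are when locked. A lug passes if within 8 degrees of a notch's middle
- lid (a joint): lid angle in rad: 0 closed (flat on the deck), grows as it opens, stop at 1.9 (19 degrees beyond upright). Stiff friction hinge: the lid stays at any angle where it is let go and takes 2 to 5 N at the knob to move
- lid_hinge (a point): middle of the lid's hinge line, on the right (-y) side of the cleaner, 112 mm from the tank axis, 139.5 mm above the bench; the line runs along the cleaner's x. The lid is a 4 mm steel plate, 174 mm along the hinge, reaching 194 mm from it
- lid_knob (a point): centre of the lid's black barrel knob, a cylinder of 23 mm diameter, 34 mm long, lying parallel to the hinge (its x), grasped across its flat ends; 178 mm from the hinge line along the lid and 27 mm above the plate's middle (25 mm above its top face): it moves on a circle about the hinge line and can turn between the fingers
- dish: loose perforated aluminium dish, 122 mm diameter, 34 mm high without handle, 0.2 kg; origin at centre of its underside (52 mm above the bench when seated), z up, x along handle bar and both lugs. Locked at the start: x about along the cleaner's x; released: x along the cleaner's y. Inside a 12 degree cone with a flat middle of 18 mm
- dish_grip (a point): centre of the black grip bar of the dish's fixed arched handle, 75 mm above the underside, on the dish's axis (127 mm above the bench when seated, 9 mm below the deck); the bar is 66 mm long (x), 13 mm wide (y, grasp across this) and 11 mm high; free space for fingers on both sides and 45 mm under it
- dish_middle (a point): point on the dish's axis 14.5 mm above its underside: the ball's centre when it lies in the middle. The two brass lugs reach 73 mm from the axis, 14 mm wide, 3.5 mm thick, 20 mm above the underside
- ball_center (a point): centre of the loose steel ball, 24 mm diameter, lying in the dish
- enamel_mug: white enamel mug with blue rim, 82 mm wide, 74 mm high, standing on the bench; origin at its underside
- wax_tin: round brown wax tin, 67 mm diameter, 36 mm high; origin at its underside
- tape_roll: roll of yellow masking tape lying flat, 83 mm diameter, 19 mm high; origin at its underside

How it is judged (in metres and radians):
On the way, in this order (a step that is already met when the one before it is completed fails the run):
1. the lid is folded back to its stop (value of joint lid above 1.7 rad), for 0.2 s.
2. the dish, still seated and with the lid open, is turned a quarter turn so that its lugs stand in the notches (angle between the x axis of dish and the y axis of cleaner, either way round below 0.25 rad and height (world z) of dish below 0.06 m and value of joint lid above 1.7 rad), for 0.1 s.
At the end, for the whole second after the job is handed in: Lid over 1.7 rad; dish gripped, clear of the cleaner, at rest, underside 145 to 300 mm above the bench, axis within 50 mm of the tank's, tilt under 0.1 rad; ball within 16 mm of the dish's middle; mug, wax tin and tape roll within 30 mm of their places (value of joint lid above 1.7 rad and height (world z) of dish between 0.145 and 0.3 m and horizontal distance between dish and tank_mouth below 0.05 m and angle between dish's own z axis and vertical below 0.1 rad and linear speed of dish below 0.03 m/s and distance between ball_center and dish_middle below 0.016 m and contact force between the fingers and dish above 1 N and contact force between cleaner and dish below 0.1 N and distance of each of enamel_mug, wax_tin, tape_roll from where it was at the start of the episode below 0.03 m); the arm keeps its last pose, push and grip.
It fails at once if the ball rolled out of the middle of the dish (more than 25 mm) (distance between ball_center and dish_middle above 0.025 m).
It fails at once if the dish was tipped (over 0.2 rad) (angle between dish's own z axis and vertical above 0.2 rad).
It fails at once if the mug, the wax tin or the tape roll was pushed away (distance of any of enamel_mug, wax_tin, tape_roll from where it was at the start of the episode above 0.03 m).
It also fails if it takes over 64 s, if anything falls off the work surface, if the arm or the gripper's body presses on something with over 40 N, if the wrist force passes 120 N, or if a joint passes its speed limit or range.

## Working session

There is one attempt and no reset: what is moved stays moved. The work goes in short steps, Python scripts to look and compute and a tool call to move; the robot and the scene stay as the last step left them, time stands still between calls to the robot, and variables do not carry over. Pictures are saved under pics/ and viewed, at most 10 in all, crops included, and the job is handed in when it is done.

Besides the shell and the picture viewer there is one more tool, called after "Emit:" as name(argument=value, ...), one argument or row to a line, values as JSON. arm_command: Moves the arm, as the interface text tells. Its arguments: {"type":"object","properties":{"series":{"type":"array"},"hand":{"type":"number"},"grip_force":{"type":"number"}},"required":["series"]}

```bash
mkdir -p pics
cat > h.py <<'E'
import numpy as np, cv2
from workcell import bot
from scipy.spatial.transform import Rotation as R
def cam(n,save=None):
    c=bot.camera(n)
    if save: cv2.imwrite('pics/'+save,c['color'])
    return c
def rot(o):
    o=np.array(o,float)
    if o.shape==(3,3): return o
    return R.from_euler('xyz',o,degrees=True).as_matrix() if o.size==3 else R.from_quat(o).as_matrix()
def ray(c,uv):
    K=np.array(c['camera_matrix']); d=np.linalg.inv(K)@[uv[0],uv[1],1]
    d=rot(c['orientation'])@(d*[1,-1,-1]); return np.array(c['xyz']),d/np.linalg.norm(d)
def onz(c,uv,z):
    o,d=ray(c,uv); return o+d*(z-o[2])/d[2]
def tri(rs):
    A=sum(np.eye(3)-np.outer(d,d) for o,d in rs); b=sum((np.eye(3)-np.outer(d,d))@o for o,d in rs)
    return np.linalg.solve(A,b)
E
python3 - <<'E'
from h import *
cs={n:cam(n,n+'0.png') for n in('side','top')}
for n,c in cs.items():
    print(n,c['xyz'],c['orientation'],[k for k in c],c['camera_matrix'])
print(bot.get_obs())
for t in ['cleaner','tank_mouth','lid_hinge','lid_knob','notch_left','dish_grip','enamel_mug','wax_tin','tape_roll']:
    r=[]
    for n,c in cs.items():
        m=bot.mark_of(n,t)
        for k in m[:2]: print(t,n,np.round(k['location'],1),round(k['confidence'],2))
        if m: r.append(ray(c,m[0]['location']))
    if len(r)==2: print('   tri',tri(r).round(4))
E
```

```text
side [0.04727559 1.03894033 0.59224511] [  62.11854216   -0.64181648 -148.95527111] ['color', 'camera_matrix', 'xyz', 'orientation'] [[431.98211268   0.         321.76067914]
 [  0.         431.98211268 199.44168893]
 [  0.           0.           1.        ]]
top [0.32807122 0.27641103 1.61959072] [  6.25377942   0.7806751  -89.08092533] ['color', 'camera_matrix', 'xyz', 'orientation'] [[519.23113711   0.         317.49628929]
 [  0.         519.23113711 204.18025555]
 [  0.           0.           1.        ]]
{'time': 0.1, 'q': array([-6.54893742e+01,  5.00730421e+00,  1.00395180e+01,  9.50987604e+01,
       -1.83161839e-03,  9.00020623e+01]), 'qd': array([-0.03003333, -0.20777593,  0.08788391, -0.05091491, -0.08854373,
       -0.05443583]), 'joint_efforts': array([-5.48283260e-04, -5.21560657e+01,  4.65651906e+01,  1.60412496e-02,
        2.91159063e-05, -1.56530814e-05]), 'ee_pos': array([ 0.22806921, -0.50023053,  0.20186486]), 'tcp_rot': array([-1.79933453e+02,  1.83401247e-03,  2.45085656e+01]), 'wrist_force': array([ 0.38964765, -1.04957564, -0.68772894]), 'torque': array([0.0
[... 173 characters left out ...]
1509]
tank_mouth side [314.1 207.7] 0.57
tank_mouth top [274.  201.2] 0.68
tank_mouth top [296.9 203. ] 0.63
   tri [0.4691 0.4084 0.1772]
lid_hinge side [344.9 192.6] 0.58
lid_hinge top [339.1 212.1] 0.9
   tri [0.4655 0.2354 0.1331]
lid_knob side [288.4 209.7] 0.88
lid_knob top [271.5 201.7] 0.67
   tri [0.49   0.4272 0.1706]
notch_left side [287. 242.] 0.7
dish_grip top [297.6 207.7] 0.3
enamel_mug side [346.3 193.5] 0.68
enamel_mug top [410.6 176.9] 0.94
   tri [ 0.5867  0.0054 -0.0008]
wax_tin side [371.6 206.6] 0.67
wax_tin top [401.9 212.8] 0.73
   tri [ 0.4798  0.0359 -0.0016]
tape_roll side [286.4 329.2] 0.68
tape_roll top [234.3 230.9] 0.89
   tri [ 4.127e-01  5.575e-01 -2.000e-04]
```

View pics/side0.png

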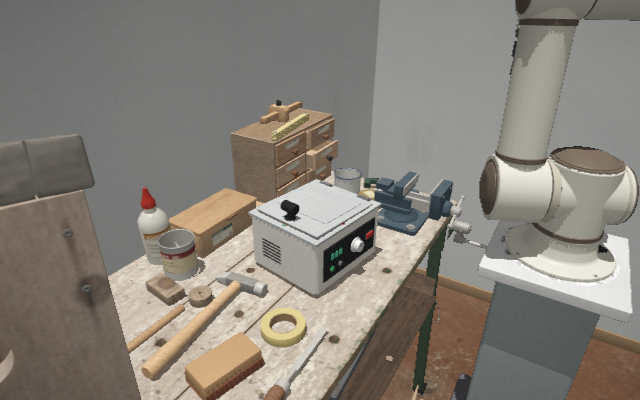

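View pics/top0.png

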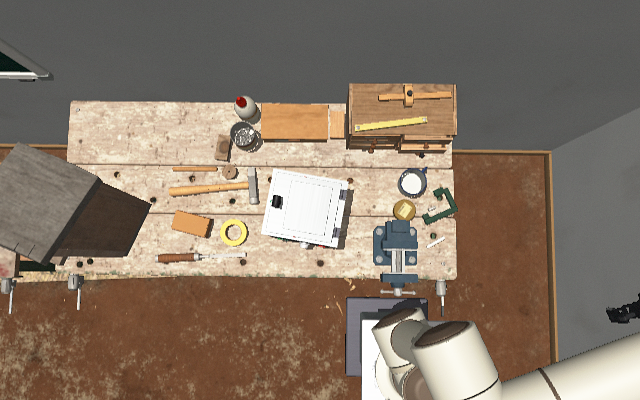

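The side view shows the lid closed with its knob at (289,209). In the top view the lid corners are about (273,169), (351,178), (343,247) and (262,236), the knob is at (277,201), and the mug and tin are well to the right of the hinge. I'll compute the cleaner pose next.

```bash
cat >> h.py <<'E'
def go(p,yaw,o=None):
    o=o or bot.get_obs(); M=rot(o['tcp_rot']); s=M.T@(np.array(p)-o['ee_pos'])
    t=-(yaw-o['tcp_rot'][2]); t=(t+180)%360-180
    print('shift',s.round(4),'turn rad',round(np.radians(t),3))
E
python3 - <<'E'
from h import *
c=cam('top','top1.png'); s=cam('side')
im=c['color']; crop=cv2.resize(im[150:270,240:370],None,fx=5,fy=5,interpolation=cv2.INTER_CUBIC)[:600]
# bright lid region
g=cv2.inRange(im,(190,190,190),(255,255,255)); g[:, :250]=0; g[:,360:]=0; g[:155]=0; g[260:]=0
g=cv2.morphologyEx(g,cv2.MORPH_CLOSE,np.ones((5,5)))
cs,_=cv2.findContours(g,0,2); k=max(cs,key=cv2.contourArea); b=cv2.boxPoints(cv2.minAreaRect(k))
P=np.array([onz(c,p,.1415) for p in b]); print(b.round(1)); print(P.round(4)); print('ctr',P.mean(0).round(4),np.linalg.norm(np.roll(P,1,0)-P,axis=1).round(3),
 np.degrees(np.arctan2(*(np.roll(P,1,0)-P)[:,1::-1].T)).round(1) if 0 else [np.degrees(np.arctan2(v[1],v[0])).round(1) for v in np.roll(P,1,0)-P])
cv2.polylines(crop,[((b-[240,150])*5).astype(int)],True,(0,0,255),1); cv2.imwrite('pics/crop1.png',crop)
a=bot.find_in('top','lid_knob'); d=bot.find_in('side','lid_knob'); print(a[:2],d[:2])
print(tri([ray(c,a[0]['location']),ray(s,d[0]['location'])]), onz(c,a[0]['location'],.167),onz(s,d[0]['location'],.167))
E
```

```text
[[250. 155.]
 [359. 155.]
 [359. 259.]
 [250. 259.]]
[[0.6303 0.4971 0.1415]
 [0.6345 0.1815 0.1415]
 [0.3355 0.1793 0.1415]
 [0.3305 0.4881 0.1415]]
ctr [0.4827 0.3365 0.1415] [0.3   0.316 0.299 0.309] [np.float64(-178.3), np.float64(90.8), np.float64(0.4), np.float64(-89.1)]
[{'location': [300.8, 208.0], 'confidence': 0.84}] [{'location': [312.0, 207.9], 'confidence': 0.78}]
[0.47983684 0.34774602 0.13981893] [0.47543608 0.34555736 0.167     ] [0.45556058 0.38980712 0.167     ]
```

View pics/crop1.png

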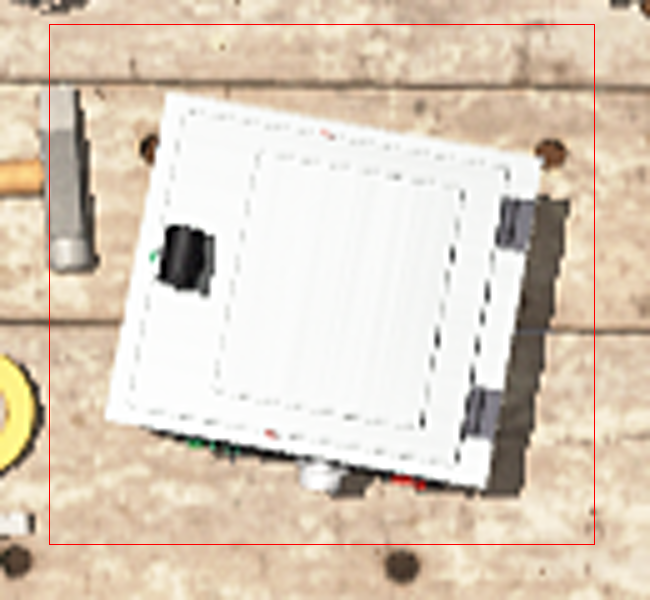

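The crop shows the lid corners at about (168,95), (540,158), (490,488) and (108,420), and the knob at (185,258). The automatic box was wrong, so I'll use these corners.

Run:
```python
from h import *
c=cam('top'); s=cam('side')
f=lambda u,v:(u/5+240-.4,v/5+150-.4)
P=np.array([onz(c,f(*p),.1415) for p in [(168,95),(540,158),(490,488),(108,420)]])
D=P-np.roll(P,-1,0); print(P.round(4),np.linalg.norm(D,axis=1).round(4),[np.degrees(np.arctan2(v[1],v[0])).round(1) for v in D])
k=onz(c,f(185,258),.1665); print('knob top',k)
print('knob tri',tri([ray(c,f(185,258)),ray(s,(289.5,209))]),tri([ray(c,f(185,258)),ray(s,(288.4,209.7))]))
yaw=np.mean([np.degrees(np.arctan2(v[1],v[0])) for v in (P[0]-P[3],P[1]-P[2])]);print('cleaner yaw',yaw)
w=np.radians(yaw); ey=np.array([-np.sin(w),np.cos(w),0]); print('axis', (k-ey*(.178-.112))[:2])
print('hinge',(k-ey*.178)[:2])
go([k[0],k[1],.25],yaw+90)
# vise/obstacle heights near path
```

```text
[[0.5913 0.4288 0.1415]
 [0.5574 0.2136 0.1415]
 [0.3678 0.2402 0.1415]
 [0.403  0.4583 0.1415]] [0.2178 0.1915 0.2209 0.1905] [np.float64(81.1), np.float64(-8.0), np.float64(-99.2), np.float64(171.1)]
knob top [0.49376082 0.4142402  0.1665    ]
knob tri [0.4939757  0.41441819 0.16464458] [0.4950456  0.41511251 0.16287082]
cleaner yaw -8.429544157138851
axis [0.48408568 0.34895321]
hinge [0.46766725 0.23816316]
shift [ 0.6211 -0.722  -0.0475] turn rad -0.996
```

Emit:
arm_command(
  series=[
    [0.03, -0.035, -0.02, 0],
    [0.062, -0.073, -0.04, 0],
    [0.095, -0.11, -0.06, 0],
    [0.125, -0.147, -0.07, 0],
    [0.157, -0.184, -0.07, 0],
  ],
  hand=0.06,
  grip_force=30,
)

```text
time: 1.8
ee_pos: [0.2936, -0.2709, 0.274]
tcp_rot: [179.9, -0.1, 24.5]
wrist_force: [2.5, 0.1, -0.2]
opening: 0.0598
grasp_force: 0.0
```

Emit:
arm_command(
  series=[
    [0.031, -0.036, 0, 0],
    [0.062, -0.072, 0, 0],
    [0.093, -0.108, 0, 0],
    [0.125, -0.145, 0, 0],
    [0.156, -0.181, 0, 0],
  ],
)

```text
time: 2.3
ee_pos: [0.3603, -0.0409, 0.2727]
tcp_rot: [180.0, -0.1, 24.5]
wrist_force: [2.2, -1.0, -0.0]
opening: 0.06
grasp_force: 0.0
```

Emit:
arm_command(
  series=[
    [0.031, -0.036, 0, 0],
    [0.062, -0.072, 0, 0],
    [0.093, -0.108, 0, 0],
    [0.125, -0.145, 0, 0],
    [0.156, -0.181, 0, 0],
  ],
)

```text
time: 2.8
ee_pos: [0.4272, 0.1888, 0.2726]
tcp_rot: [180.0, -0.0, 24.5]
wrist_force: [0.8, -0.3, 0.5]
opening: 0.06
grasp_force: 0.0
```

Emit:
arm_command(
  series=[
    [0.03, -0.035, 0, -0.14],
    [0.06, -0.07, 0, -0.28],
    [0.09, -0.105, 0, -0.42],
    [0.12, -0.14, 0, -0.56],
    [0.15, -0.173, 0, -0.7],
  ],
)

```text
time: 3.3
ee_pos: [0.4919, 0.4082, 0.2723]
tcp_rot: [180.0, -0.0, 65.0]
wrist_force: [0.9, 0.1, 0.3]
opening: 0.0603
grasp_force: 0.0
```

Run:
```python
from h import *
o=bot.get_obs(); print({k:o[k] for k in('time','q','ee_pos','tcp_rot','opening')})
go([.494,.4143,.20],81.3)
```

```text
{'time': 3.3, 'q': array([3.96896097e+01, 2.09814099e+01, 3.70373220e+01, 1.06031747e+02,
       7.59353579e-04, 1.54714630e+02]), 'ee_pos': array([0.49186752, 0.40821104, 0.27232508]), 'tcp_rot': array([ 1.79990365e+02, -2.21738121e-02,  6.49749813e+01]), 'opening': 0.06028054288661263}
shift [ 0.0064 -0.0007  0.0723] turn rad -0.285
```

Emit:
arm_command(
  series=[
    [0.003, 0, 0.02, -0.14],
    [0.0064, -0.0007, 0.04, -0.285],
    [0.0064, -0.0007, 0.07, -0.285],
    [0.0064, -0.0007, 0.072, -0.285],
    [0.0064, -0.0007, 0.072, -0.285],
  ],
)

```text
time: 3.8
ee_pos: [0.4936, 0.4119, 0.2005]
tcp_rot: [-180.0, 0.0, 80.9]
wrist_force: [-0.0, 0.1, 0.9]
opening: 0.0599
grasp_force: 0.0
```

Run:
```python
from h import *
o=bot.get_obs(); print(o['ee_pos'],o['tcp_rot'])
c=cam('side'); im=c['color'][150:270,230:390]; cv2.imwrite('pics/s2.png',cv2.resize(im,None,fx=5,fy=5,interpolation=cv2.INTER_CUBIC))
go([.494,.4143,.149],81.3)
```

```text
[0.49361994 0.41192112 0.20048823] [-1.79957738e+02  4.56609709e-02  8.09090756e+01]
shift [ 0.002  -0.0004  0.0528] turn rad -0.007
```

View pics/s2.png

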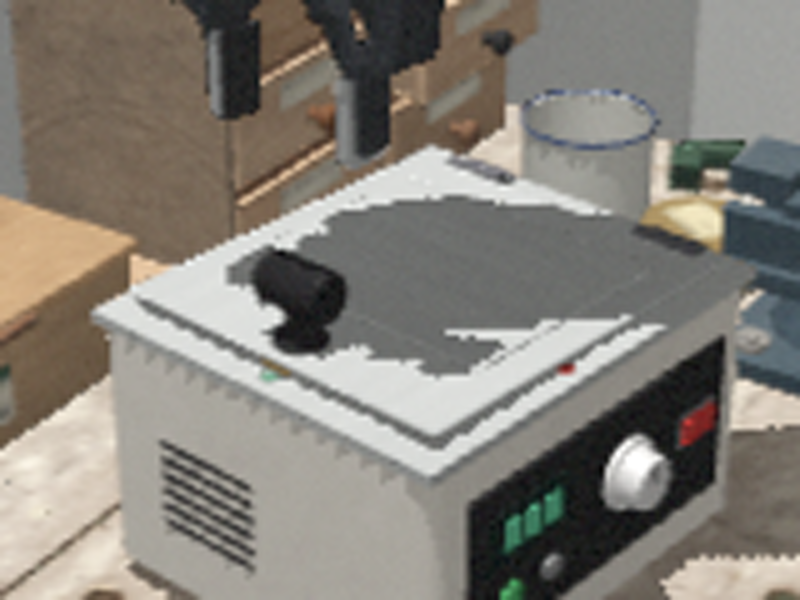

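The fingertips at (235,105) and (365,155) straddle the knob at (300,285), so I'll descend and close.

Emit:
arm_command(
  series=[
    [0.001, 0, 0.02, 0],
    [0.002, 0, 0.04, 0],
    [0.002, 0, 0.049, 0],
    [0.002, 0, 0.051, 0],
    [0.002, 0, 0.051, 0],
  ],
)

```text
time: 4.35
ee_pos: [0.4945, 0.4143, 0.1507]
tcp_rot: [180.0, -0.1, 80.9]
wrist_force: [0.9, -1.0, 0.8]
opening: 0.0598
grasp_force: 0.0
```

Emit:
arm_command(
  series=[
    [0, 0, 0, 0],
    [0, 0, 0, 0],
    [0, 0, 0, 0],
    [0, 0, 0, 0],
    [0, 0, 0, 0],
  ],
  hand=0.025,
  grip_force=30,
)

```text
time: 4.85
ee_pos: [0.4943, 0.4143, 0.1495]
tcp_rot: [180.0, -0.0, 80.9]
wrist_force: [0.5, 0.2, 0.1]
opening: 0.0249
grasp_force: 0.2
```

Run:
```python
from h import *
o=bot.get_obs(); print(o['ee_pos'],o['tcp_rot'],o['opening'],o['grasp_force'],o['wrist_force'])
# knob path relative to start: tool x ~ +cleaner y, tool z down
a=np.arctan2(27,178); r=np.hypot(178,27)
for t in np.arange(0,1.95,.1): print(round(t,2),((r*np.cos(t+a)-178)/1e3).round(3),(-(r*np.sin(t+a)-27)/1e3).round(3))
```

```text
[0.4943471  0.41425023 0.14953986] [ 1.79986369e+02 -1.13802670e-02  8.09468058e+01] 0.0249172254272098 0.15899041201919317 [0.54611312 0.2061769  0.10301258]
0.0 0.0 -0.0
0.1 -0.004 -0.018
0.2 -0.009 -0.035
0.3 -0.016 -0.051
0.4 -0.025 -0.067
0.5 -0.035 -0.082
0.6 -0.046 -0.096
0.7 -0.059 -0.108
0.8 -0.073 -0.12
0.9 -0.089 -0.129
1.0 -0.105 -0.137
1.1 -0.121 -0.144
1.2 -0.139 -0.149
1.3 -0.156 -0.152
1.4 -0.174 -0.153
1.5 -0.192 -0.152
1.6 -0.21 -0.15
1.7 -0.228 -0.146
1.8 -0.245 -0.14
1.9 -0.261 -0.133
```

Run:
```python
from h import *
c=cam('side'); im=c['color'][150:230,250:350]; a=cv2.resize(im,(500,400),interpolation=cv2.INTER_CUBIC)
c=cam('top'); im=c['color'][170:230,245:305]; b=cv2.resize(im,(300,300),interpolation=cv2.INTER_CUBIC)
b=cv2.copyMakeBorder(b,0,100,0,0,0)
cv2.imwrite('pics/s3.png',np.hstack([a,b]))
```

```text
(no output)
```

View pics/s3.png

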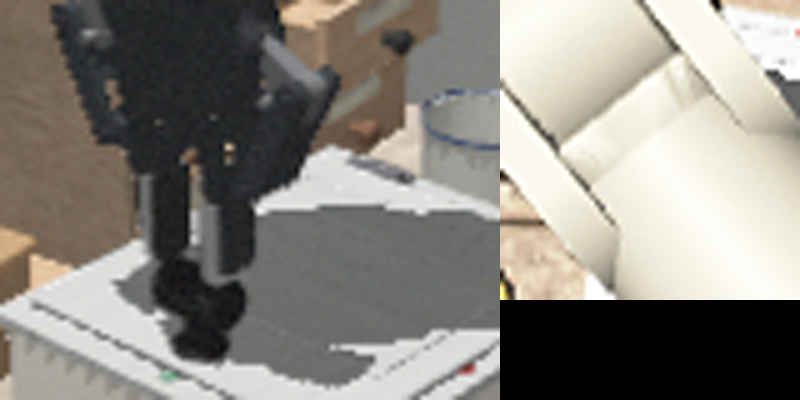

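The right tip at crop (225,275) overlaps the knob, centred near (200,290), and the fingers look short of a proper straddle. I'll project the TCP to see where it should appear.

Run:
```python
from h import *
c=cam('side'); K=np.array(c['camera_matrix']); M=rot(c['orientation'])
def pr(p):
    q=M.T@(np.array(p)-c['xyz']); q=q*[1,-1,-1]; q=K@q; return (q[:2]/q[2]).round(1)
o=bot.get_obs(); p=o['ee_pos']; T=rot(o['tcp_rot'])
for z in (0,.01,.019,.03): print(z,pr(p+[0,0,z]), pr(p+T[:,1]*.0125+[0,0,z]),pr(p-T[:,1]*.0125+[0,0,z]))
# knob as imaged: line for height hypotheses
for y in (.38,.40,.4143,.43): print(y,[pr((.494+(y-.4143)*.15,y,z)) for z in(.145,.1665,.185)])
```

```text
0 [289.6 215.4] [285.2 213.4] [294.1 217.5]
0.01 [289.5 211.2] [285.1 209.2] [294.  213.2]
0.019 [289.4 207.3] [285.  205.4] [293.9 209.3]
0.03 [289.3 202.5] [284.8 200.6] [293.8 204.5]
0.38 [array([301.1, 211. ]), array([301., 202.]), array([300.9, 194.1])]
0.4 [array([294.6, 214.7]), array([294.4, 205.6]), array([294.2, 197.6])]
0.4143 [array([289.8, 217.3]), array([289.5, 208.2]), array([289.3, 200.1])]
0.43 [array([284.4, 220.3]), array([284. , 211.1]), array([283.8, 203. ])]
```

Emit:
arm_command(
  series=[
    [0, 0, 0, 0],
    [0, 0, 0, 0],
    [0, 0, 0.001, 0],
    [0, 0, 0.003, 0],
    [0, 0, 0.005, 0],
  ],
  hand=0.06,
)

```text
time: 5.5
ee_pos: [0.4942, 0.4142, 0.1441]
tcp_rot: [-180.0, 0.0, 80.9]
wrist_force: [-0.1, -0.8, 0.1]
opening: 0.0601
grasp_force: 0.0
```

Run:
```python
from h import *
c=cam('side'); im=c['color'][170:230,250:330]; a=cv2.resize(im,(800,600),interpolation=cv2.INTER_CUBIC)
cv2.imwrite('pics/s4.png',a); o=bot.get_obs(); print(o['ee_pos'],o['q'],o['wrist_force'])
```

```text
[0.49411368 0.41409629 0.14367636] [ 3.99652976e+01  1.75374804e+01  1.81011952e+01  9.06036343e+01
 -6.42049879e-04  1.39018681e+02] [ 0.34842204 -0.68757855  0.14311257]
```

View pics/s4.png

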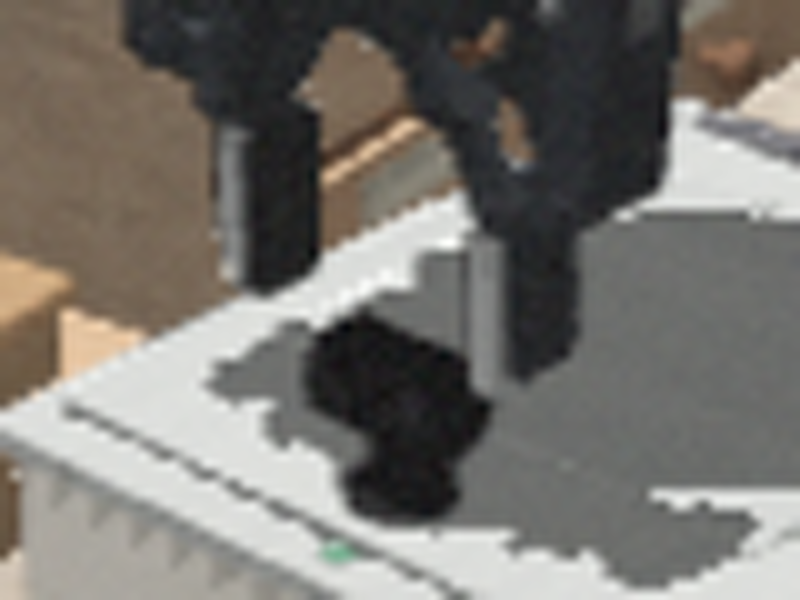

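Emit:
arm_command(
  series=[
    [0, 0, 0.001, 0],
    [0, 0, 0.002, 0],
    [0, 0, 0.003, 0],
    [0, 0, 0.004, 0],
    [0, 0, 0.005, 0],
  ],
)

```text
time: 6.05
ee_pos: [0.4943, 0.4142, 0.1393]
tcp_rot: [180.0, -0.0, 80.9]
wrist_force: [0.7, -0.3, 0.3]
opening: 0.0602
grasp_force: 0.0
```

Emit:
arm_command(
  series=[
    [0, 0, 0.001, 0],
    [0, 0, 0.002, 0],
    [0, 0, 0.003, 0],
    [0, 0, 0.004, 0],
    [0, 0, 0.005, 0],
  ],
)

```text
time: 6.55
ee_pos: [0.4942, 0.4142, 0.1343]
tcp_rot: [-180.0, 0.0, 80.9]
wrist_force: [0.9, 0.7, -0.5]
opening: 0.0599
grasp_force: 0.0
```

There is no contact, so the fingertips really do sit about 27 mm above the reported TCP. I'll descend further and close.

Emit:
arm_command(
  series=[
    [0, 0, 0.003, 0],
    [0, 0, 0.006, 0],
    [0, 0, 0.008, 0],
    [0, 0, 0.01, 0],
    [0, 0, 0.011, 0],
  ],
)

```text
time: 7.05
ee_pos: [0.4942, 0.4141, 0.1231]
tcp_rot: [-180.0, 0.0, 80.9]
wrist_force: [0.4, 1.1, 0.2]
opening: 0.0598
grasp_force: 0.0
```

Emit:
arm_command(
  series=[
    [0, 0, 0, 0],
    [0, 0, 0, 0],
    [0, 0, 0, 0],
    [0, 0, 0, 0],
    [0, 0, 0, 0],
  ],
  hand=0.025,
)

```text
time: 7.55
ee_pos: [0.492, 0.4146, 0.1237]
tcp_rot: [-179.8, -0.0, 81.0]
wrist_force: [-12.1, 0.7, 3.3]
opening: 0.0338
grasp_force: 31.5
```

Run:
```python
from h import *
c=cam('side'); im=c['color'][170:230,250:330]; a=cv2.resize(im,(800,600),interpolation=cv2.INTER_CUBIC)
cv2.imwrite('pics/s5.png',a); o=bot.get_obs(); print(o['ee_pos'],o['opening'],o['grasp_force'],o['wrist_force'])
```

```text
[0.49200304 0.41461428 0.12368293] 0.03325410027646321 31.468419134616852 [-11.63582279   1.25549276   3.18059434]
```

View pics/s5.png

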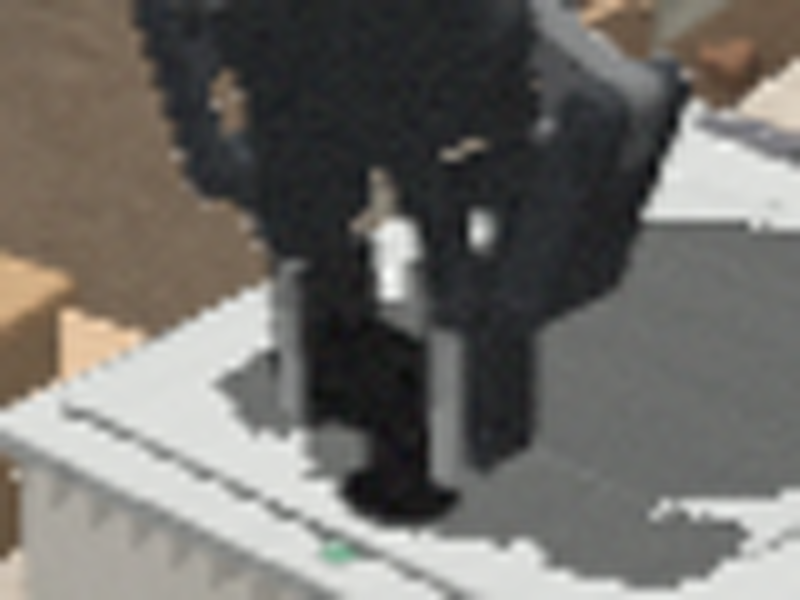

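The knob is gripped at 33 mm opening and 31 N. Next I'll swing the lid along its arc.

Emit:
arm_command(
  series=[
    [-0.001, -0.002, -0.005, 0],
    [-0.004, -0.003, -0.018, 0],
    [-0.009, -0.003, -0.035, 0],
    [-0.016, -0.003, -0.051, 0],
    [-0.025, -0.003, -0.067, 0],
  ],
)

```text
time: 8.1
ee_pos: [0.4878, 0.3891, 0.1904]
tcp_rot: [180.0, 0.1, 80.9]
wrist_force: [5.6, -3.4, -8.4]
opening: 0.033
grasp_force: 30.7
```

Run:
```python
from h import *
o=bot.get_obs(); print(o['ee_pos'],o['tcp_rot'],o['opening'],o['grasp_force'],o['wrist_force'])
```

```text
[0.48780816 0.38912799 0.19041766] [1.79979078e+02 7.67023664e-02 8.09160369e+01] 0.03298455731082505 30.70323944091797 [ 5.63005911 -3.44158159 -8.38095511]
```

Emit:
arm_command(
  series=[
    [-0.01, 0.001, -0.015, 0],
    [-0.021, 0.001, -0.029, 0],
    [-0.034, 0.001, -0.041, 0],
    [-0.048, 0.001, -0.053, 0],
    [-0.064, 0.001, -0.062, 0],
  ],
)

```text
time: 8.6
ee_pos: [0.4776, 0.3262, 0.2535]
tcp_rot: [-180.0, -0.1, 81.0]
wrist_force: [-5.4, 3.4, -7.6]
opening: 0.0334
grasp_force: 31.7
```

Emit:
arm_command(
  series=[
    [-0.016, 0, -0.008, 0],
    [-0.032, 0, -0.015, 0],
    [-0.05, 0, -0.02, 0],
    [-0.067, 0, -0.023, 0],
    [-0.085, 0, -0.024, 0],
  ],
)

```text
time: 9.1
ee_pos: [0.4639, 0.2426, 0.2781]
tcp_rot: [180.0, -0.2, 81.0]
wrist_force: [-5.6, 5.3, -4.3]
opening: 0.0333
grasp_force: 30.6
```

Run:
```python
from h import *
o=bot.get_obs(); print(o['ee_pos'],o['tcp_rot'],o['opening'],o['grasp_force'],o['wrist_force'],o['q'])
```

```text
[0.46387875 0.24263724 0.27807701] [179.99859512  -0.2036121   81.00998085] 0.03328885660319967 30.579673647880554 [-5.61108914  5.31546563 -4.28805202] [ 27.51474299   3.64559203  17.22771156 103.45986323   0.16282905
 126.50493835]
```

Emit:
arm_command(
  series=[
    [-0.018, 0, 0.001, 0],
    [-0.036, 0, 0.003, 0],
    [-0.054, 0, 0.007, 0],
    [-0.071, 0, 0.013, 0],
    [-0.084, 0, 0.019, 0],
  ],
)

```text
time: 9.6
ee_pos: [0.4503, 0.1591, 0.2601]
tcp_rot: [179.9, -0.2, 81.0]
wrist_force: [-9.1, 2.5, 6.0]
opening: 0.0333
grasp_force: 30.3
```

Run:
```python
from h import *
for i in range(2):
  c=cam('side')
o=bot.get_obs(); print(o['ee_pos'],o['opening'],o['grasp_force'],o['wrist_force'])
p=np.array([.4921,.4146,.1235]); d=o['ee_pos']-p; w=np.radians(81.3); u=d[0]*np.cos(w)+d[1]*np.sin(w)+.178; h=d[2]+.027
print('lid',np.arctan2(h,u)-np.arctan2(27,178),np.hypot(u,h)-np.hypot(.178,.027))
cv2.imwrite('pics/s6.png',cv2.resize(c['color'][100:280,220:420],None,fx=3,fy=3,interpolation=cv2.INTER_CUBIC))
```

```text
[0.4501042  0.15804405 0.25963751] 0.03332252088461184 31.197357773780823 [-10.89481443  -1.94212749   3.15009866]
lid 1.8858047934139326 0.00253082427357898
```

View pics/s6.png

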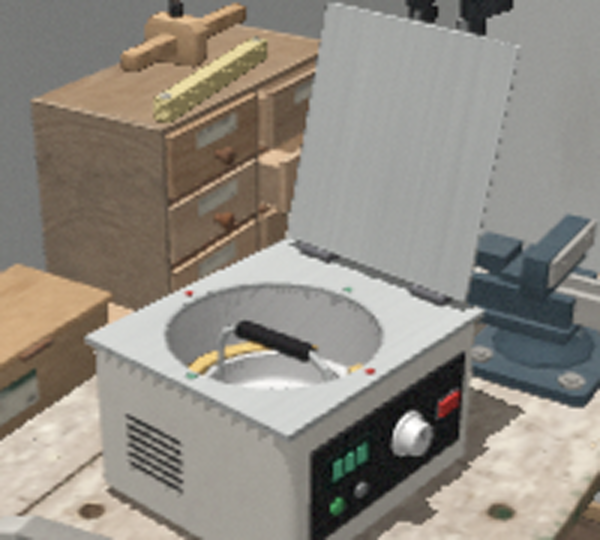

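The lid stands open at about 1.88 rad. The dish bar runs from (240,328) to (315,352) in the crop, near the red-dot line. I'll release the knob and rise.

Emit:
arm_command(
  series=[
    [0, 0, 0, 0],
    [0, 0, 0, 0],
    [0, 0, -0.003, 0],
    [0, 0, -0.02, 0],
    [0, 0, -0.06, 0],
  ],
  hand=0.06,
)

```text
time: 10.2
ee_pos: [0.4511, 0.1595, 0.316]
tcp_rot: [-179.8, 0.1, 81.0]
wrist_force: [0.3, 0.3, 0.5]
opening: 0.0594
grasp_force: 0.0
```

Emit:
arm_command(
  series=[
    [0, 0, -0.03, 0],
    [0, 0, -0.04, 0],
    [0, 0, -0.04, 0],
    [0, 0, -0.04, 0],
    [0, 0, -0.04, 0],
  ],
)

```text
time: 10.7
ee_pos: [0.4516, 0.1597, 0.3564]
tcp_rot: [-179.9, 0.0, 81.0]
wrist_force: [0.0, 0.6, -1.4]
opening: 0.06
grasp_force: 0.0
```

Run:
```python
from h import *
o=bot.get_obs(); print(o['ee_pos'],o['tcp_rot'],o['q'],o['wrist_force'])
s=cam('side','s7.png'); c=cam('top','t7.png')
f=lambda u,v:(u/3+220-.33,v/3+100-.33)
q=[onz(s,f(*p),.136) for p in [(189,293),(371,371),(347,289),(191,376)]]
print('dots',np.round(q,4)); print('mean',np.mean(q,0), 'yaw',[np.degrees(np.arctan2(*(a-b)[1::-1])) for a,b in((q[0],q[1]),(q[3],q[2]))])
e=[onz(s,f(*p),.127) for p in[(240,328),(314,351)]]; print('bar',np.round(e,4),np.mean(e,0),np.degrees(np.arctan2(*(e[0]-e[1])[1::-1])))
for t in('dish_grip','tank_mouth'):
  for n,k in(('side',s),('top',c)):
    m=bot.mark_of(n,t); print(t,n,[(np.round(a['location'],1),a['confidence']) for a in m[:2]], onz(k,m[0]['location'],.127 if t=='dish_grip' else .136) if m else '')
a=cv2.resize(c['color'][150:270,240:360],(600,600),interpolation=cv2.INTER_CUBIC); cv2.imwrite('pics/t7c.png',a)
```

```text
[0.45157545 0.15969916 0.35643637] [-1.79934691e+02  3.71238240e-02  8.09541529e+01] [ 1.94770224e+01  2.11608268e+00  2.49654712e+01  1.12924498e+02
 -1.43213190e-03  1.18522892e+02] [ 0.04452849  0.59282799 -1.38075476]
dots [[0.5682 0.3361 0.136 ]
 [0.3964 0.3634 0.136 ]
 [0.47   0.2663 0.136 ]
 [0.4964 0.434  0.136 ]]
mean [0.48272765 0.34995554 0.136     ] yaw [np.float64(-9.041039948318968), np.float64(81.05040104722788)]
bar [[0.5143 0.3475 0.127 ]
 [0.451  0.3474 0.127 ]] [0.48265033 0.34747414 0.127     ] 0.052865406238384406
dish_grip side [(array([310.5, 212.8]), 0.72)] [0.48502165 0.34907774 0.127     ]
dish_grip top [(array([303.2, 205.6]), 0.58)] [0.48657205 0.34065328 0.127     ]
tank_mouth side [(array([311.8, 212.6]), 0.59)] [0.47466716 0.36021747 0.136     ]
tank_mouth top [(array([299.6, 203.6]), 0.65)] [0.49124967 0.35073477 0.136     ]
```

View pics/t7c.png

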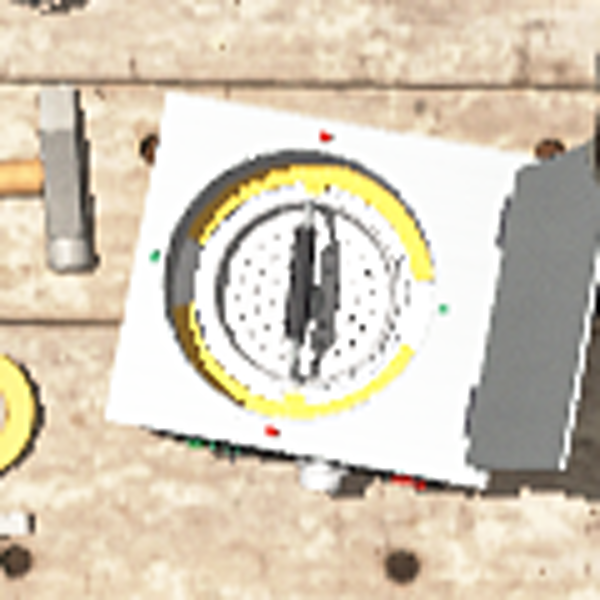

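The top crop shows the dish in place. Its lugs are near (315,188) and (293,398), the bar runs from (304,228) to (299,338), and the red dots are at (327,136) and (272,431). I put the dish yaw at about -4°.

Run:
```python
from h import *
c=cam('top'); f=lambda u,v:(u/5+240-.4,v/5+150-.4)
for n,a,b,z in(('bar',(304,228),(299,338),.132),('lug',(317,187),(293,400),.074),('arch',(312,207),(305,380),.1),('red',(327,136),(272,431),.136)):
    A,B=onz(c,f(*a),z),onz(c,f(*b),z); print(n,A.round(4),B.round(4),((A+B)/2).round(4),np.degrees(np.arctan2(*(A-B)[1::-1])).round(1))
go([.482,.3495,.33],176)
```

```text
bar [0.5161 0.3491 0.132 ] [0.4523 0.3507 0.132 ] [0.4842 0.3499 0.132 ] -1.5
lug [0.5484 0.3446 0.074 ] [0.4201 0.3565 0.074 ] [0.4842 0.3505 0.074 ] -5.3
arch [0.5328 0.3462 0.1   ] [0.4304 0.3483 0.1   ] [0.4816 0.3473 0.1   ] -1.2
red [0.5695 0.3367 0.136 ] [0.3985 0.3649 0.136 ] [0.484  0.3508 0.136 ] -9.4
shift [0.1922 0.0002 0.0272] turn rad -1.659
```

Emit:
arm_command(
  series=[
    [0.04, 0, 0, -0.14],
    [0.08, 0, 0, -0.28],
    [0.12, 0, 0, -0.42],
    [0.16, 0, 0, -0.56],
    [0.193, -0.001, 0, -0.7],
  ],
)

```text
time: 11.55
ee_pos: [0.4811, 0.3525, 0.3568]
tcp_rot: [-180.0, -0.0, 121.4]
wrist_force: [0.9, -0.3, -0.3]
opening: 0.06
grasp_force: 0.0
```

Emit:
arm_command(
  series=[
    [0, 0, 0.01, -0.14],
    [0, 0, 0.02, -0.28],
    [0, 0, 0.03, -0.42],
    [0, 0, 0.04, -0.56],
    [0, 0, 0.05, -0.7],
  ],
)

```text
time: 12.05
ee_pos: [0.481, 0.3505, 0.3068]
tcp_rot: [-180.0, -0.0, 161.5]
wrist_force: [-0.2, -0.2, 0.7]
opening: 0.0602
grasp_force: 0.0
```

Emit:
arm_command(
  series=[
    [0, 0, 0.02, -0.14],
    [0, 0, 0.04, -0.29],
    [0, 0, 0.06, -0.29],
    [0, 0, 0.08, -0.29],
    [0, 0, 0.09, -0.29],
  ],
)

```text
time: 12.55
ee_pos: [0.4806, 0.3501, 0.2154]
tcp_rot: [-179.9, -0.1, 177.8]
wrist_force: [-0.3, 0.6, -0.4]
opening: 0.0598
grasp_force: 0.0
```

Run:
```python
from h import *
o=bot.get_obs(); print(o['ee_pos'],o['tcp_rot'],o['q'],o['wrist_force'])
s=cam('side'); cv2.imwrite('pics/s8.png',cv2.resize(s['color'][60:280,220:460],None,fx=2.7,fy=2.7,interpolation=cv2.INTER_CUBIC))
go([.4825,.350,.14],178)
```

```text
[0.48058492 0.35013775 0.21544314] [-1.79921420e+02 -9.94519943e-02  1.77774203e+02] [ 3.60758151e+01  1.17742342e+01  1.91363367e+01  9.74888520e+01
 -2.56693516e-05  3.83015440e+01] [-0.34996228  0.63265241 -0.40166294]
shift [-0.0022  0.0002  0.0746] turn rad -0.004
```

View pics/s8.png

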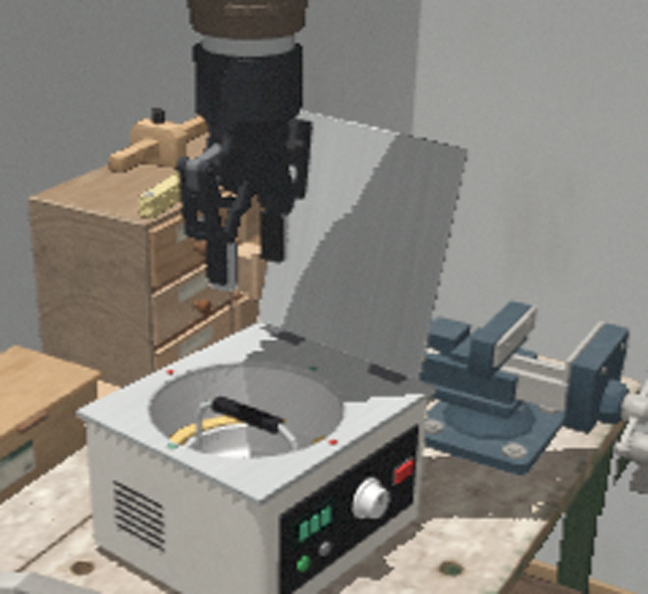

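The hand hangs clear of the lid and over the bar, with tips at about (245,270) and the bar at (247,413). I'll descend.

Emit:
arm_command(
  series=[
    [-0.001, 0, 0.02, 0],
    [-0.002, 0, 0.04, 0],
    [-0.002, 0, 0.06, 0],
    [-0.002, 0, 0.07, 0],
    [-0.002, 0, 0.075, 0],
  ],
  hand=0.05,
)

```text
time: 13.1
ee_pos: [0.483, 0.3503, 0.1421]
tcp_rot: [-180.0, -0.0, 177.8]
wrist_force: [0.2, 0.1, 0.8]
opening: 0.0498
grasp_force: 0.0
```

Emit:
arm_command(
  series=[
    [0, 0, 0.006, 0],
    [0, 0, 0.012, 0],
    [0, 0, 0.018, 0],
    [0, 0, 0.024, 0],
    [0, 0, 0.03, 0],
  ],
)

```text
time: 13.6
ee_pos: [0.4831, 0.3504, 0.112]
tcp_rot: [180.0, 0.0, 177.8]
wrist_force: [-0.6, 0.4, -0.4]
opening: 0.0499
grasp_force: 0.0
```

Emit:
arm_command(
  series=[
    [0, 0, 0.006, 0],
    [0, 0, 0.012, 0],
    [0, 0, 0.018, 0],
    [0, 0, 0.023, 0],
    [0, 0, 0.026, 0],
  ],
)

```text
time: 14.1
ee_pos: [0.4829, 0.3503, 0.0857]
tcp_rot: [-180.0, -0.0, 177.8]
wrist_force: [1.1, -0.3, 0.9]
opening: 0.0498
grasp_force: 0.0
```

Emit:
arm_command(
  series=[
    [0, 0, 0, 0],
    [0, 0, 0, 0],
    [0, 0, 0, 0],
    [0, 0, 0, 0],
    [0, 0, 0, 0],
  ],
  hand=0.005,
  grip_force=40,
)

```text
time: 14.6
ee_pos: [0.4832, 0.3505, 0.0868]
tcp_rot: [180.0, 0.0, 177.8]
wrist_force: [-0.5, 0.4, 2.6]
opening: 0.0122
grasp_force: 41.6
```

Run:
```python
from h import *
s=cam('side'); o=bot.get_obs(); print(o['ee_pos'],o['tcp_rot'],o['opening'],o['grasp_force'],o['wrist_force'],o['torque'])
cv2.imwrite('pics/s9.png',cv2.resize(s['color'][150:270,240:400],None,fx=5,fy=5,interpolation=cv2.INTER_CUBIC))
```

```text
[0.48322007 0.3504994  0.08678169] [1.79978963e+02 3.04566989e-02 1.77775104e+02] 0.011863793540284228 41.60177171230316 [ 0.26193278 -0.64773578  2.95203705] [-0.12729021  0.0269698  -0.03459646]
```

View pics/s9.png

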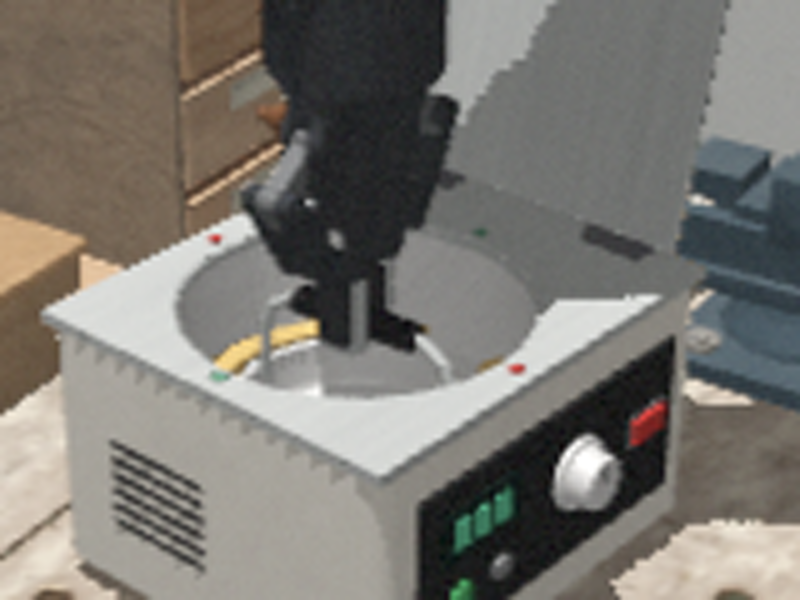

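The bar is gripped at 12 mm opening and 41 N with little side load. I'll firm the grip and turn gently.

Emit:
arm_command(
  series=[
    [0, 0, 0, 0.0],
    [0, 0, 0, 0.03],
    [0, 0, 0, 0.1],
    [0, 0, 0, 0.18],
    [0, 0, 0, 0.26],
  ],
  grip_force=80,
)

```text
time: 15.15
ee_pos: [0.4833, 0.3507, 0.0869]
tcp_rot: [179.9, 0.0, 162.6]
wrist_force: [0.7, 0.2, 5.0]
opening: 0.011
grasp_force: 78.4
```

Emit:
arm_command(
  series=[
    [0, 0, 0, 0.09],
    [0, 0, 0, 0.18],
    [0, 0, 0, 0.27],
    [0, 0, 0, 0.36],
    [0, 0, 0, 0.45],
  ],
)

```text
time: 15.65
ee_pos: [0.4833, 0.3508, 0.0869]
tcp_rot: [179.9, -0.0, 136.8]
wrist_force: [0.2, 0.5, 4.9]
opening: 0.0113
grasp_force: 78.4
```

Run:
```python
from h import *
o=bot.get_obs(); print(o['ee_pos'],o['tcp_rot'],o['opening'],o['grasp_force'],o['wrist_force'],o['torque'])
```

```text
[0.48327683 0.35075703 0.08693395] [ 1.79934627e+02 -1.02034093e-03  1.36824201e+02] 0.011261764641255244 78.36549639701843 [0.22669126 0.52300412 4.90870193] [0.04622227 0.05408295 0.23521214]
```

Emit:
arm_command(
  series=[
    [0, 0, 0, 0.1],
    [0, 0, 0, 0.2],
    [0, 0, 0, 0.3],
    [0, 0, 0, 0.4],
    [0, 0, 0, 0.5],
  ],
)

```text
time: 16.15
ee_pos: [0.4832, 0.3508, 0.0869]
tcp_rot: [180.0, -0.0, 108.2]
wrist_force: [-0.5, 0.6, 4.5]
opening: 0.0109
grasp_force: 78.4
```

Emit:
arm_command(
  series=[
    [0, 0, 0, 0.1],
    [0, 0, 0, 0.2],
    [0, 0, 0, 0.3],
    [0, 0, 0, 0.4],
    [0, 0, 0, 0.48],
  ],
)

```text
time: 16.65
ee_pos: [0.4832, 0.3508, 0.0869]
tcp_rot: [180.0, -0.1, 80.7]
wrist_force: [-0.8, 0.0, 4.7]
opening: 0.011
grasp_force: 78.4
```

Emit:
arm_command(
  series=[
    [0, 0, 0, 0],
    [0, 0, 0, 0],
    [0, 0, 0, 0],
    [0, 0, 0, 0],
    [0, 0, 0, 0],
  ],
)

```text
time: 17.15
ee_pos: [0.4832, 0.3508, 0.0869]
tcp_rot: [180.0, -0.1, 80.9]
wrist_force: [-0.9, 0.8, 5.6]
opening: 0.0113
grasp_force: 78.4
```

Run:
```python
from h import *
s=cam('side'); o=bot.get_obs(); print(o['ee_pos'],o['tcp_rot'],o['opening'],o['grasp_force'],o['wrist_force'],o['torque'])
cv2.imwrite('pics/s10.png',cv2.resize(s['color'][190:240,270:360],None,fx=8,fy=8,interpolation=cv2.INTER_CUBIC))
```

```text
[0.48321856 0.35080781 0.08689078] [ 1.79975738e+02 -6.23293076e-02  8.08573332e+01] 0.010853724594146285 78.41948390007019 [-0.71275036  0.86811713  4.03136449] [ 0.17798755  0.14098053 -0.11842607]
```

That makes 11 pictures viewed against a limit of 10, so I went one over. From here I'll rely on force readings only. I'll lift slowly and watch the force as the lugs pass the collar.

Emit:
arm_command(
  series=[
    [0, 0, -0.001, 0],
    [0, 0, -0.003, 0],
    [0, 0, -0.005, 0],
    [0, 0, -0.007, 0],
    [0, 0, -0.009, 0],
  ],
)

```text
time: 17.7
ee_pos: [0.483, 0.3503, 0.0953]
tcp_rot: [-180.0, 0.0, 80.9]
wrist_force: [0.3, 0.8, -3.1]
opening: 0.0108
grasp_force: 77.6
```

Emit:
arm_command(
  series=[
    [0, 0, -0.002, 0],
    [0, 0, -0.004, 0],
    [0, 0, -0.006, 0],
    [0, 0, -0.008, 0],
    [0, 0, -0.01, 0],
  ],
)

```text
time: 18.2
ee_pos: [0.483, 0.3504, 0.1055]
tcp_rot: [-180.0, -0.0, 80.9]
wrist_force: [-0.4, -0.0, -3.5]
opening: 0.0111
grasp_force: 77.6
```

Run:
```python
from h import *
o=bot.get_obs(); print(o['ee_pos'],o['tcp_rot'],o['opening'],o['grasp_force'],o['wrist_force'],o['torque'])
```

```text
[0.4830428  0.35040268 0.10554315] [-1.79998777e+02 -1.83659860e-04  8.09452630e+01] 0.011086583133607417 77.61535048484802 [-0.4441738  -0.00616018 -3.52204087] [-0.01618834 -0.07056348  0.01360714]
```

Only the dish's weight shows, so the lugs are through the collar. I'll lift on.

Emit:
arm_command(
  series=[
    [0, 0, -0.004, 0],
    [0, 0, -0.012, 0],
    [0, 0, -0.022, 0],
    [0, 0, -0.032, 0],
    [0, 0, -0.042, 0],
  ],
)

```text
time: 18.7
ee_pos: [0.4832, 0.3505, 0.1487]
tcp_rot: [180.0, -0.0, 80.9]
wrist_force: [-0.2, 0.6, -2.5]
opening: 0.0107
grasp_force: 77.6
```

Emit:
arm_command(
  series=[
    [0, 0, -0.01, 0],
    [0, 0, -0.02, 0],
    [0, 0, -0.03, 0],
    [0, 0, -0.04, 0],
    [0, 0, -0.05, 0],
  ],
)

```text
time: 19.2
ee_pos: [0.483, 0.3504, 0.1982]
tcp_rot: [180.0, -0.0, 81.0]
wrist_force: [-0.3, -0.3, -2.0]
opening: 0.011
grasp_force: 77.6
```

Emit:
arm_command(
  series=[
    [0, 0, -0.01, 0],
    [0, 0, -0.02, 0],
    [0, 0, -0.028, 0],
    [0, 0, -0.034, 0],
    [0, 0, -0.036, 0],
  ],
)

```text
time: 19.7
ee_pos: [0.4832, 0.3505, 0.2341]
tcp_rot: [180.0, -0.0, 80.9]
wrist_force: [-0.1, -0.1, -2.9]
opening: 0.0109
grasp_force: 77.7
```

Emit:
arm_command(
  series=[
    [0, 0, 0, 0],
    [0, 0, 0, 0],
    [0, 0, 0, 0],
    [0, 0, 0, 0],
    [0, 0, 0, 0],
  ],
)

```text
time: 20.2
ee_pos: [0.483, 0.3504, 0.2332]
tcp_rot: [-180.0, 0.0, 80.9]
wrist_force: [-0.6, 0.4, -2.9]
opening: 0.0108
grasp_force: 77.7
```

Run:
```python
from h import *
s=cam('side');c=cam('top'); o=bot.get_obs(); print(o['ee_pos'],o['tcp_rot'],o['opening'],o['grasp_force'],o['wrist_force'],o['torque'])
K=np.array(s['camera_matrix']); M=rot(s['orientation'])
def pr(p):
    q=M.T@(np.array(p)-s['xyz']); q=K@(q*[1,-1,-1]); return (q[:2]/q[2]).round(1)
print('expect origin',pr((.483,.3504,.201)),'middle',pr((.483,.3504,.2155)))
for t in('dish','dish_grip','ball_center'): print(t,[(np.round(a['location'],1),a['confidence']) for a in bot.mark_of('side',t)[:2]])
```

```text
[0.48302649 0.35038574 0.2332871 ] [-1.79993934e+02  4.45306116e-03  8.09475447e+01] 0.011278883775110014 77.69288420677185 [-0.55831313 -0.18895908 -2.81585098] [ 0.01115671 -0.00512564 -0.00500442]
expect origin [310.9 182.5] middle [310.9 176.2]
dish [(array([309.9, 180.7]), 0.62)]
dish_grip [(array([311.4, 148.6]), 0.56), (array([340.9, 188.8]), 0.33)]
ball_center [(array([315.8, 179.6]), 0.58)]
```

The dish shows at the expected height and position, and the load is about the dish plus the ball. I'm handing in.

```bash
python3 -c "
from workcell import bot
print(bot.job_done())"
```

```text
the job is handed in; nothing more can be done
None
```

I handed the job in with the lid folded back and the dish held level about 0.2 m above the bench over the tank; the judge returned no verdict, and I viewed 11 pictures against the limit of 10.

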